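# Snap the window cover onto the specimen case

## Robot

A 7-joint arm with a two-finger parallel gripper is mounted at the origin on a cart in front of the work surface, level with it; the furniture and walls round the work are solid. World frame = base frame: x ahead of the robot, y to its left, z up, the work surface at z = 0. Lengths are in m, angles in rad, forces in N, time in s.
With the tool pointing down it reaches from about 0.4 to 0.85 m from the base axis. Payload 4.5 kg.
Tool frame: the origin (TCP) lies where the fingers leave the gripper's body, on its centre line; the fingertips stand 64 mm ahead of it and the grasp point (between the pads) lies 45 mm ahead of it; z points along the fingers, y is the direction in which the jaws open and shut (so a half turn about z gives the same grasp; the last joint's range is limited). The gripper opens to 88 mm and grips with 3 to 60 N. Pads are 18 mm wide; open, the fingers measure 123 mm over their backs; the gripper's body (75 mm by 187 mm) begins 45 mm behind the grasp point.
Start: joints at [1.152, 0.689, -0.195, 1.565, 0.157, 0.902, -0.215], TCP at [0.273, -0.562, 0.303] pointing down, gripper open.
Joint ranges: [-3.01, 3.01], [-0.46, 2.08], [-1.47, 1.51], [0.13, 2.56], [-1, 4.14], [0.04, 2.09], [-2.66, 2.66]. Speed limits (rad/s): [2.57, 2.57, 3.14, 3.14, 3.14, 3.14, 3.14].

## Interface

Orientations are given as a unit quaternion [x, y, z, w].
In Python, from plant import monitor, snapshot, workorder, finder gives the robot as it stands.
- The arm moves only by the tool carry_out, never from a script. Its argument "motion" is one flat list of numbers, 6 for each row, row after row: the shift along the tool's x, y, z in cm, then the turn, a rotation vector about the tool's x, y, z in rad. In form: [x, y, z, rx, ry, rz, x, y, z, rx, ry, rz, ...]. A call has 1 to 8 rows; each row shifts and turns the commanded pose from where the row before left it, along the tool's axes as they then stand; what a row does not reach is not made up. A row lasts 1/8 s, in which the tool goes at most 62.5 mm and 10.7 degrees, less where a joint would pass 70% of its speed; a pose out of reach is approached as far as the arm can. A call with a gripper value outside its range is refused whole. "hand" is the finger opening in cm, from 0 to 8.81, set as the call begins (left out, the last holds). The fingers move at their own pace and stop on an object; "grip_force" is the grip in N (left out, the last holds). Time passes only in rows, so rows that do not move let the fingers close. It gives the time, the measured TCP pose, the force and the opening at its end, in the units of the state.
- monitor.get_state(): the state, without advancing time (a new reading comes with each control period).
- snapshot(name): name is "scene" or "top"; returns a dict with "frame" (400x640x3 uint8, red, green, blue), "range_z" (400x640 float32, m along the optical axis (not along the pixel's ray), 0 where there is no reading), "fx", "fy", "cx", "cy" (pixels), "rvec" (rotation vector, rad) and "tvec" (3), from world to camera coordinates, as OpenCV has them. Camera axes: x right, y down, z forward; pixel columns grow to the right and rows downward; lengths in m; the calibration is good to about 2 mm. A picture is of the moment at which its call begins.
- workorder.finish_job(): hands the job in, once; it reports no verdict.
Trained networks look in a picture, given as the dict that the camera call returned (one of the last four; its "shot" number tells which), for a name from the list of things; names that differ only in an ending like _2 or _b are one class to them, and where a whole thing is asked for, a point or a joint stands for the part that bears it (a point fixed in the world has none). Each returns a list of dicts, best first, with "p" (0 to 1); they miss things now and then, are a little off and sometimes report something else, mostly with a low value. They report only what shows in the picture. A call takes as long as a camera call. They do not tell look-alikes from the thing itself.
- finder.masks_of(picture, thing): "pixels" (400x640 bool, what is visible of it) and "extent" ([left, top, right, bottom] in pixels, round what is visible of it).
The state is a dict: "clock": time; "q": joint angles; "qd": joint speeds; "joint_torque": joint torques, N m; "tool_pos": TCP position; "eef_rot": TCP orientation; "contact_force": force on the tool from outside, world axes, zero at the start; "moment": the same for the moment, N m; "opening": opening from 0.0 (shut) to 1.0 (fully open).
Only numpy, scipy, OpenCV 4.12 (cv2) and the standard library are available. Lean on these libraries where they do the work, as an engineer would, in place of code of your own. Each camera call takes 0.05 s, during which the arm holds its last target. There are 200 camera calls.

## Task

Take the window cover by its upright grip bar, slide it out of its holder along the channel until it is clear of the two lips, and set it on the open specimen case with the opal inside. Press it straight down until both spring clips snap over its edges and it sits fully home, then keep pressing it down firmly: finish still holding it pressed, without letting go. Leave the loose opal, the jar and the eraser where they are.

Things in the scene. Friction and masses are not known exactly. Their poses are not given: they have to be found in the camera images.
- cover: Loose window cover, 90 g: flat aluminium frame 70 mm (its x) by 80 mm (y), 6 mm thick (3 mm along the two y edges, where the clips catch), with a clear pane and an upright black grip bar in the middle, 14 mm thick (x), 40 mm long (y), top 40 mm above the underside. Origin: centre of the underside; z up. Starts flat on the holder's channel floor, axes along the holder's
- cover_grip (a point): middle of the cover's grip bar, 23 mm above the cover's underside; axes as the cover's. Fingers close on the bar along the cover's x; the frame's top surface is 17 mm below this point
- holder: Fixed grey cover holder, x = -87 to +43 mm, y = -50 to +50 mm, 22 mm high. Origin: on the bench, below the fully inserted cover's centre; z up. Channel floor 10 mm above the bench. Two steel lips overhang the cover's y edges by 6 mm (2.5 mm play above it, 1.5 mm each side), so it cannot be lifted there; between the lips all is open above. Low stop at the +x end; the -x end is open
- holder_exit (a point): point on the channel floor where the cover's centre is just clear of the lips, 60 mm along -x from the holder's origin and 10 mm up; axes as the holder's. The lips run from x = -20 to +41 mm of the holder's origin. The cover starts with its centre between x = -15 and 0 mm of that origin and slides out along -x, between low rails
- case: Fixed grey open specimen case, an opal inside, on an aluminium plate 100 x 112 mm. Origin: on the bench, centre of the case; z up. The rim that carries the cover is 40 mm above the bench. Eight corner guides stand round it, 1.5 mm clear of the cover each side, straight up to 54 mm, flared outward up to 61 mm above the bench. The cover's x goes along the case's x (either way round)
- case_seat (a point): centre of the rim's top plane, 40 mm above the bench; axes as the case's. The cover is home when its underside lies in this plane
- clip_left (a joint): Steel spring clip, 18 mm wide, mid +y side of the case, hinged at its foot: 0 = upright (closed), grows (rad) as it bends outward. Nose reaches 3 mm over a seated cover's edge: underside 4.5 mm above the rim, slope above it up to 56 mm above the bench. Pressing the cover down bends both clips about 0.08 rad; the push rises to 12-20 N, drops suddenly, and the cover is home some 4 mm lower
- clip_right (a joint): the same clip at the case's -y side
- opal_mid (a point): bystander: loose brown and blue opal stone 47 x 86 x 45 mm on the bench; this point is its middle
- jar_mid (a point): bystander: loose round gem jar with white lid, 50 mm across, 24 mm high; this point is its middle
- rubber_mid (a point): bystander: loose eraser 21 x 42 x 12 mm; this point is its middle
There are look-alikes about, which are no part of the job. What is shaped like the cover but green or turquoise is not meant.

How it is judged:
By the outcome, as a careful person would: the job done as asked, in the order asked, and still so for the second after the job is handed in, while the arm keeps its last pose, push and grip.
It also fails if it takes over 58 s, if anything falls off the work surface, if the arm or the gripper's body presses on something with over 40 N, if the wrist force passes 120 N, or if a joint passes its speed limit or range.

## Working session

There is one attempt and no reset: what is moved stays moved. The work goes in short steps, Python scripts to look and compute and a tool call to move; the robot and the scene stay as the last step left them, time stands still between calls to the robot, and variables do not carry over. Pictures are saved under pics/ and viewed, about 8 in all and at most 12, crops included, and the job is handed in when it is done.

Besides the shell and the picture viewer there is one more tool, called after "Request:" by a JSON object that holds its "name" and its "arguments", one argument or row to a line. carry_out: Moves the arm, as the interface text tells. Its arguments: {"type":"object","properties":{"motion":{"type":"array"},"hand":{"type":"number"},"grip_force":{"type":"number"}},"required":["motion"]}

```bash
mkdir -p pics; ls
cat > h.py <<'E'
import numpy as np, cv2
from plant import monitor, snapshot, workorder, finder
from scipy.spatial.transform import Rotation as R
def cloud(s):
    v,u=np.mgrid[0:400,0:640]; z=s["range_z"]
    pc=np.stack([(u-s["cx"])/s["fx"]*z,(v-s["cy"])/s["fy"]*z,z],-1)
    M=cv2.Rodrigues(np.array(s["rvec"],float))[0]
    P=(pc-np.array(s["tvec"]).ravel())@M
    P[z==0]=np.nan
    return P
def save(s,n,crop=None,k=1):
    f=s["frame"]
    if crop: f=f[crop[1]:crop[3],crop[0]:crop[2]]
    f=cv2.resize(f,None,fx=k,fy=k,interpolation=cv2.INTER_CUBIC)
    cv2.imwrite("pics/"+n,f[:,:,::-1])
E
python3 - <<'E'
from h import *
a=snapshot("top");b=snapshot("scene")
save(a,"t0.png");save(b,"s0.png")
np.savez("t0.npz",f=a["frame"],P=cloud(a))
for s,n in((a,"top"),(b,"scene")):
  P=cloud(s)
  for th in("cover","holder","case","opal_mid","jar_mid","rubber_mid"):
    for d in finder.masks_of(s,th)[:4]:
      q=P[d["pixels"]]
      print(n,th,round(d["p"],2),d["extent"],np.round(np.nanmedian(q,0),3),"zmax",np.round(np.nanpercentile(q[:,2],98),3))
print(monitor.get_state())
E
```

```text
pics
top cover 0.9 [342.7, 183.2, 371.1, 211.3] [ 0.565 -0.191  0.015] zmax 0.053
top cover 0.82 [403.0, 156.6, 432.0, 185.1] [ 0.651 -0.392  0.005] zmax 0.041
top cover 0.68 [392.4, 202.6, 423.1, 228.5] [ 0.519 -0.355  0.005] zmax 0.043
top holder 0.71 [334.0, 180.4, 377.0, 228.7] [ 0.53  -0.2    0.011] zmax 0.025
top case 0.68 [214.2, 202.0, 263.1, 245.1] [0.49  0.171 0.017] zmax 0.062
top opal_mid 0.68 [283.2, 159.3, 308.6, 178.1] [ 0.657 -0.009  0.031] zmax 0.044
top opal_mid 0.25 [295.0, 241.9, 307.1, 246.2] [ 0.429 -0.014  0.012] zmax 0.019
top jar_mid 0.58 [286.1, 191.3, 303.2, 208.0] [ 0.563 -0.002  0.024] zmax 0.029
top jar_mid 0.58 [215.5, 204.1, 261.0, 246.4] [0.489 0.171 0.014] zmax 0.062
top rubber_mid 0.6 [289.8, 242.3, 304.6, 249.0] [ 0.429 -0.016  0.012] zmax 0.019
scene cover 0.88 [380.1, 145.3, 404.6, 163.9] [ 0.649 -0.387  0.005] zmax 0.039
scene cover 0.7 [341.7, 178.8, 369.6, 200.4] [ 0.561 -0.187  0.015] zmax 0.049
scene cover 0.7 [394.3, 169.5, 430.3, 192.7] [ 0.512 -0.353  0.004] zmax 0.039
scene holder 0.91 [329.7, 174.1, 385.7, 215.6] [ 0.526 -0.183  0.009] 
[... 262 characters left out ...]
 'q': array([ 1.15179541,  0.68904861, -0.19462602,  1.56532831,  0.15731424,
        0.90249594, -0.21511314]), 'qd': array([-5.17563473e-05,  1.59524921e-03, -2.82747298e-04, -1.22976230e-03,
       -2.29823047e-04, -1.77469207e-03, -2.01148486e-03]), 'joint_torque': array([ 1.33283993e-03, -5.27366281e+01, -1.26722027e+00, -1.53720385e+01,
       -5.21308766e-02, -8.01801780e-04, -4.22562636e-06]), 'tool_pos': array([ 0.27346346, -0.56200784,  0.30276791]), 'eef_rot': array([9.74476029e-01, 2.24491574e-01, 1.82606289e-05, 5.01903635e-05]), 'contact_force': array([ 0.74986796, -0.93764374,  0.87455028]), 'moment': array([ 0.08661894,  0.02057645, -0.0091128 ]), 'opening': 1.00117337288053}
```

Run:
```python
import cv2
t=cv2.imread("pics/t0.png");s=cv2.imread("pics/s0.png")
cv2.imwrite("pics/t0c.png",cv2.resize(t[140:270,190:450],None,fx=3,fy=3,interpolation=cv2.INTER_CUBIC))
cv2.imwrite("pics/s0c.png",cv2.resize(s[130:300,190:450],None,fx=3,fy=3,interpolation=cv2.INTER_CUBIC))
```

```text
(no output)
```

View pics/t0c.png

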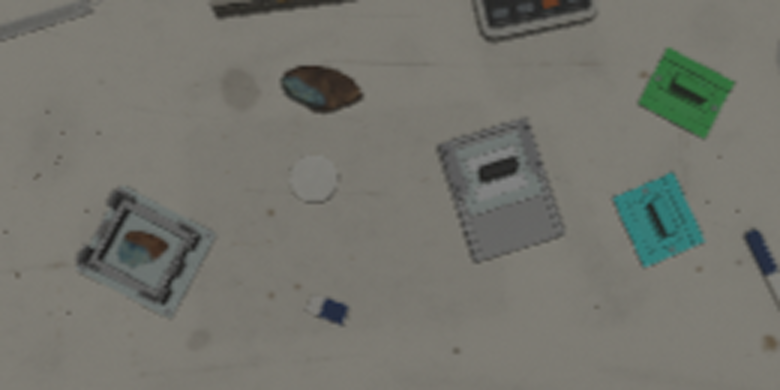

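View pics/s0c.png

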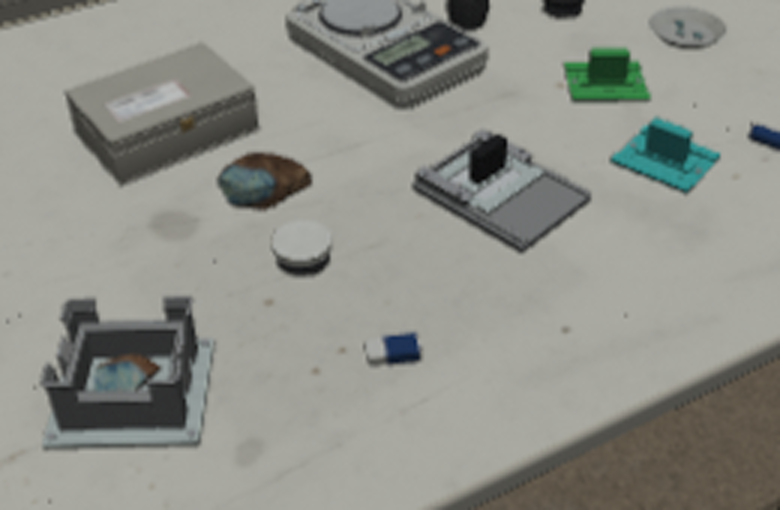

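The top crop shows three cover-shaped things: the aluminium one with a black bar in the grey holder at full-picture (357,196), a green one at (418,171) and a turquoise one at (408,215). Only the first fits the description. The case with the opal is at (239,223). Next I fit the poses.

```bash
cat >> h.py <<'E'
def rect(Q):
    c,s,a=cv2.minAreaRect((Q[:,:2]*1000).astype(np.float32)); return np.round(c,1),np.round(s,1),round(a,1)
E
python3 - <<'E'
from h import *
for n in("top","scene"):
  s=snapshot(n)
  P=cloud(s).reshape(-1,3); F=s["frame"].reshape(-1,3).astype(int); P=P; ok=~np.isnan(P[:,0])
  def near(c,r,z0,z1): return ok&(np.hypot(P[:,0]-c[0],P[:,1]-c[1])<r)&(P[:,2]>z0)&(P[:,2]<z1)
  bz=ok&(abs(P[:,0]-.55)<.2)&(abs(P[:,1]+.1)<.3)&(abs(P[:,2])<.003); print(n,"bench",P[bz,2].mean())
  print(" holder",rect(P[near((.54,-.19),.1,.006,.03)]))
  q=P[near((.54,-.19),.1,.032,.07)]; print(" grip",rect(q),len(q),np.median(q[:,2]),q.mean(0), np.median(q,0))
  print(" caseplate",rect(P[near((.487,.171),.1,.002,.07)]))
  q=P[near((.487,.171),.09,.034,.045)];print(" rim",rect(q),len(q),np.median(q[:,2]))
  q=P[near((.487,.171),.09,.05,.07)];print(" guides",rect(q),len(q),np.median(q[:,2]))
  save(s,n+"_hc.png",(325,170,385,235) if n=="top" else (195,220,270,290),8)
E
```

```text
top bench -3.7732802084497626e-05
 holder (array([ 537.3, -187.5]), array([176.6, 185.1]), 10.2)
 grip (array([ 569.1, -190.6]), array([13.9, 39.3]), 15.6) 67 0.047873178664487356 [ 0.56831351 -0.18985848  0.04724024] [ 0.56804603 -0.18927908  0.04787318]
 caseplate (array([487.1, 170.7]), array([195.6, 195.8]), 61.1)
 rim (array([490.8, 172. ]), array([87.1, 78.4]), 62.6) 231 0.03908480391614047
 guides (array([491.4, 173.2]), array([96.5, 83.8]), 62.2) 131 0.057054148647412796
scene bench -0.0009884037287365794
 holder (array([ 550.8, -192.9]), array([130.9, 101.2]), 17.1)
 grip (array([ 567.9, -190.6]), array([15.9, 41.1]), 15.7) 105 0.04488274882826745 [ 0.56513713 -0.18754333  0.04324538] [ 0.56449085 -0.18744238  0.04488275]
 caseplate (array([489.6, 180.1]), array([144.7, 136.8]), 55.9)
 rim (array([490.4, 173.4]), array([89.8, 80.9]), 61.7) 498 0.03876991731572849
 guides (array([491.6, 173.7]), array([95.4, 86.1]), 61.9) 262 0.05639633613399053
```

Run:
```python
import cv2,numpy as np
t=cv2.imread("pics/t0.png")
a=cv2.resize(t[172:232,325:385],(480,480),interpolation=cv2.INTER_CUBIC)
b=cv2.resize(t[195:250,208:268],(320,480)[0:0] or (320,293),interpolation=cv2.INTER_CUBIC)
c=np.zeros((480,800,3),np.uint8);c[:,:480]=a;c[:293,480:]=b
cv2.imwrite("pics/conf.png",np.clip(c*1.5,0,255).astype(np.uint8))
```

```text
(no output)
```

View pics/conf.png

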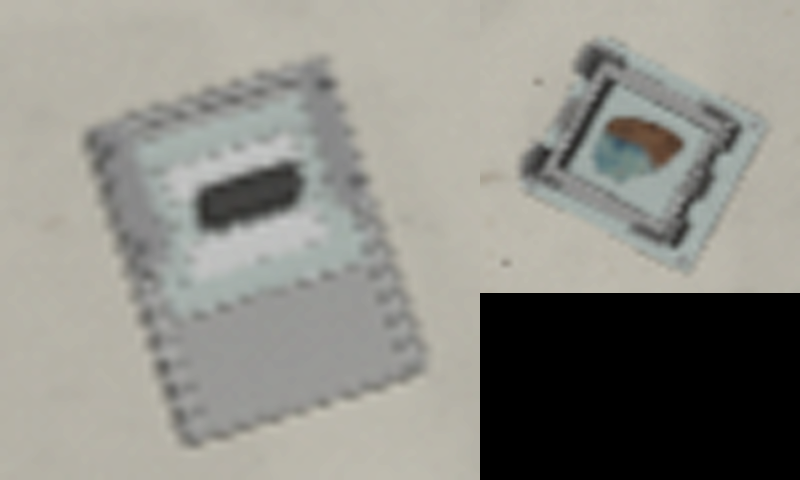

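The enlarged crop confirms the aluminium cover with the black bar, with the open channel towards the robot, and the clips on the case's left and right sides in the picture. I'll do one tighter fit and then move.

```bash
cat > fit.py <<'E'
from h import *
from scipy.optimize import minimize
def fitrect(Q,c0,a0,L,W):
    # best fixed-size rectangle: penalise points outside, and match extents
    def lo(p):
        d=(Q[:,:2]-p[:2]); c,s=np.cos(p[2]),np.sin(p[2]); x=d@[c,s]; y=d@[-s,c]
        return sum((np.percentile(v,1)+np.percentile(v,99))**2*0 for v in(x,y))+np.mean(np.maximum(abs(x)-L/2,0)**2+np.maximum(abs(y)-W/2,0)**2)*1e6
    r=minimize(lo,[*c0,a0],method="Nelder-Mead",options=dict(xatol=1e-6,fatol=1e-9,maxiter=2000)); return r.x,r.fun
E
python3 - <<'E'
from fit import *
for n in("top","scene"):
  s=snapshot(n);P=cloud(s);ok=~np.isnan(P[...,0])
  def comp(c,r,z0,z1):
    m=(ok&(np.hypot(P[...,0]-c[0],P[...,1]-c[1])<r)&(P[...,2]>z0)&(P[...,2]<z1)).astype(np.uint8)
    k,l,st,_=cv2.connectedComponentsWithStats(m); return P[l==1+np.argmax(st[1:,4])]
  q=comp((.551,-.193),.088,.005,.024);print(n,"holder",rect(q),len(q))
  for sh in(.002,.004): x,f=fitrect(q,(.551,-.193),.28,.130-sh,.100-sh);print("   fit",x.round(4),np.degrees(x[2]).round(1),round(f,3),"origin",(x[:2]+.022*np.array([np.cos(x[2]),np.sin(x[2])])).round(4))
  q=comp((.491,.173),.08,.003,.07);print(" plate",rect(q),len(q))
  x,f=fitrect(q,(.491,.173),-.48,.098,.110);print("   fit",x.round(4),np.degrees(x[2]).round(1),round(f,3))
  q=comp((.491,.173),.07,.036,.07);print(" top part",rect(q),len(q))
E
```

```text
top holder (array([ 555.2, -194.9]), array([140.1, 102.2]), 17.0) 1176
   fit [ 0.5534 -0.1946  0.2975] 17.0 0.165 origin [ 0.5745 -0.1882]
   fit [ 0.553  -0.1945  0.2989] 17.1 0.329 origin [ 0.574  -0.1881]
 plate (array([491.8, 175.6]), array([127.3, 103.1]), 62.1) 1163
   fit [ 0.4912  0.1739 -0.4887] -28.0 0.541
 top part (array([491.5, 173.4]), array([95. , 84.1]), 62.0) 359
scene holder (array([ 551.1, -194.1]), array([130.4, 101.3]), 17.0) 1105
   fit [ 0.5507 -0.1935  0.3   ] 17.2 0.011 origin [ 0.5717 -0.187 ]
   fit [ 0.5504 -0.1932  0.2961] 17.0 0.055 origin [ 0.5714 -0.1868]
 plate (array([489.8, 174. ]), array([112.5, 100.1]), 63.0) 2287
   fit [ 0.4895  0.1737 -0.4787] -27.4 0.005
 top part (array([490.6, 173.6]), array([94.7, 86.1]), 62.5) 784
```

Request:
{"name": "carry_out", "arguments": {
  "motion": [5.35, -2.56, 1, 0, 0, 0, 5.35, -2.56, 1, 0, 0, 0, 5.35, -2.56, 1, 0, 0, 0, 5.35, -2.56, 1, 0, 0, 0, 5.35, -2.56, 1, 0, 0, 0, 5.35, -2.56, 1, 0, 0, 0, 5.35, -2.56, 1, 0, 0, 0, 5.35, -2.56, 1, 0, 0, 0],
  "hand": 4.0,
  "grip_force": 40
}}

```text
clock: 1.9
tool_pos: [0.57, -0.1891, 0.2226]
eef_rot: [0.974, 0.224, 0.0, 0.0]
contact_force: [-0.1, -0.6, -0.3]
opening: 0.453
```

Request:
{"name": "carry_out", "arguments": {
  "motion": [0, 0, 0, 0, 0, -0.177, 0, 0, 0, 0, 0, -0.177, 0, 0, 0, 0, 0, -0.177, 0, 0, 0, 0, 0, -0.177, 0, 0, 0, 0, 0, -0.177, 0, 0, 0, 0, 0, -0.177, 0, 0, 0, 0, 0, -0.177, 0, 0, 0, 0, 0, -0.177]
}}

```text
clock: 2.9
tool_pos: [0.5688, -0.1908, 0.2228]
eef_rot: [0.592, 0.806, -0.0, 0.0]
contact_force: [0.4, -0.6, -0.6]
opening: 0.452
```

```bash
cat >> h.py <<'E'
def to(px,py,pz=None,yaw=None):
    "tool-axis cm move from the present pose to world point; yaw = wanted world angle of tool y (deg)"
    s=monitor.get_state(); r=R.from_quat(s["eef_rot"]); p=s["tool_pos"]
    t=np.array([px,py,p[2] if pz is None else pz]); y=r.apply([0,1,0]); a=np.degrees(np.arctan2(y[1],y[0]))
    print("t",round(s["clock"],2),"p",p.round(4),"tooly",a.round(2),"tilt z",r.apply([0,0,1]).round(3),"F",s["contact_force"].round(1),"open",round(s["opening"]*8.81,2),"q",s["q"].round(2))
    print("  move cm",(r.inv().apply(t-p)*100).round(2), "turn rz", None if yaw is None else round(-np.radians(yaw-a),4))
E
python3 -c "
from h import *
to(.5685,-.1906,.0825,17)"
```

```text
t 2.9 p [ 0.5688 -0.1908  0.2228] tooly 17.4 tilt z [ 0. -0. -1.] F [ 0.4 -0.6 -0.6] open 3.99 q [ 0.53  0.8  -0.51  1.71  0.52  0.77  0.07]
  move cm [ 0.03 -0.02 14.03] turn rz 0.0069
```

Request:
{"name": "carry_out", "arguments": {
  "motion": [0, 0, 4, 0, 0, 0.007, 0, 0, 4, 0, 0, 0, 0, 0, 3, 0, 0, 0, 0, 0, 1.5, 0, 0, 0, 0, 0, 0.75, 0, 0, 0, 0, 0, 0.75, 0, 0, 0, 0, 0, 0, 0, 0, 0]
}}

```text
clock: 3.78
tool_pos: [0.5689, -0.1907, 0.083]
eef_rot: [0.597, 0.802, 0.0, 0.0]
contact_force: [-0.5, 0.1, -0.0]
opening: 0.454
```

```bash
python3 -c "
from h import *
to(.5685,-.1906,.0825,17)
s=snapshot('scene');save(s,'g1.png',(310,120,410,220),6)"
```

```text
t 3.77 p [ 0.5689 -0.1907  0.083 ] tooly 16.67 tilt z [ 0. -0. -1.] F [-0.5  0.1 -0. ] open 4.0 q [ 0.45  0.99 -0.36  1.76  0.66  0.51 -0.06]
  move cm [ 0.02 -0.04  0.05] turn rz -0.0057
```

View pics/g1.png

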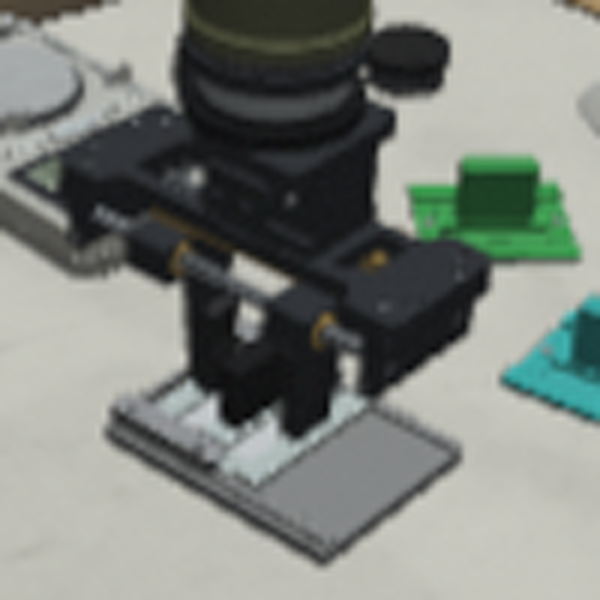

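The fingers straddle the bar, with about the same gap on each side. Closing.

Request:
{"name": "carry_out", "arguments": {
  "motion": [0, 0, 0, 0, 0, 0, 0, 0, 0, 0, 0, 0, 0, 0, 0, 0, 0, 0, 0, 0, 0, 0, 0, 0, 0, 0, 0, 0, 0, 0],
  "hand": 0.5,
  "grip_force": 55
}}

```text
clock: 4.45
tool_pos: [0.5691, -0.1906, 0.0831]
eef_rot: [0.597, 0.802, 0.0, 0.0]
contact_force: [0.6, 0.0, 3.0]
opening: 0.153
```

```bash
python3 -c "
from h import *
to(.5685,-.1906,.0825,17)"
```

```text
t 4.45 p [ 0.5691 -0.1906  0.0831] tooly 16.67 tilt z [ 0.001 -0.    -1.   ] F [0.6 0.  3. ] open 1.35 q [ 0.45  0.99 -0.36  1.76  0.66  0.51 -0.06]
  move cm [ 0.02 -0.06  0.06] turn rz -0.0057
```

Request:
{"name": "carry_out", "arguments": {
  "motion": [0, -0.5, 0, 0, 0, 0, -0.01, -1, 0, 0, 0, 0, -0.01, -1, 0, 0, 0, 0, -0.01, -1, 0, 0, 0, 0, 0, -1, 0, 0, 0, 0, 0, -1, 0, 0, 0, 0, 0, -1, 0, 0, 0, 0, 0, -0.3, 0, 0, 0, 0]
}}

```text
clock: 5.45
tool_pos: [0.5032, -0.2107, 0.083]
eef_rot: [0.597, 0.802, 0.0, 0.0]
contact_force: [3.8, 0.6, 5.2]
opening: 0.153
```

```bash
python3 -c "
from h import *
to(.5065,-.2096,.0825,17)
s=snapshot('scene');save(s,'g2.png',(310,130,410,230),5)"
```

```text
t 5.45 p [ 0.5032 -0.2107  0.083 ] tooly 16.66 tilt z [ 0.001 -0.    -1.   ] F [3.8 0.6 5.2] open 1.34 q [ 0.49  0.95 -0.29  1.93  0.73  0.36 -0.09]
  move cm [0.01 0.35 0.05] turn rz -0.0059
```

View pics/g2.png

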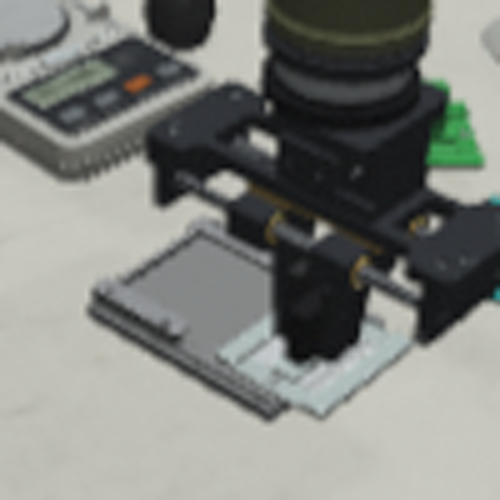

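Cover is clear of the lips: the back edge shows at crop (250,330), beyond the lip end. Lifting and carrying it over the case.

Request:
{"name": "carry_out", "arguments": {
  "motion": [0, 0, -0.5, 0, 0, 0, 0, 0, -1.5, 0, 0, 0, 0, 0, -3, 0, 0, 0, 0, 0, -3, 0, 0, 0, 0, 0, -3, 0, 0, 0, 0, 0, -1, 0, 0, 0]
}}

```text
clock: 6.25
tool_pos: [0.5036, -0.2108, 0.2045]
eef_rot: [0.597, 0.802, 0.0, 0.001]
contact_force: [0.5, 0.1, 0.7]
opening: 0.153
```

Request:
{"name": "carry_out", "arguments": {
  "motion": [4.645, 1.23, 0, 0, 0, 0, 4.645, 1.23, 0, 0, 0, 0, 4.645, 1.23, 0, 0, 0, 0, 4.645, 1.23, 0, 0, 0, 0, 4.645, 1.23, 0, 0, 0, 0, 4.645, 1.23, 0, 0, 0, 0, 4.645, 1.23, 0, 0, 0, 0, 4.645, 1.23, 0, 0, 0, 0]
}}

```text
clock: 7.25
tool_pos: [0.4905, 0.1747, 0.2021]
eef_rot: [0.597, 0.802, -0.001, -0.0]
contact_force: [-0.5, -0.1, -0.8]
opening: 0.152
```

Request:
{"name": "carry_out", "arguments": {
  "motion": [0, 0, 0, 0, 0, 0.155, 0, 0, 0, 0, 0, 0.155, 0, 0, 0, 0, 0, 0.155, 0, 0, 0, 0, 0, 0.155, 0, 0, 0, 0, 0, 0.155, 0, 0, 0, 0, 0, 0]
}}

```text
clock: 8.0
tool_pos: [0.4907, 0.1734, 0.2022]
eef_rot: [0.856, 0.518, -0.001, 0.0]
contact_force: [-1.1, 0.5, -1.1]
opening: 0.154
```

Run:
```python
from fit import *
to(.4908,.1735,.15,-27.7)
for n in("top","scene"):
  s=snapshot(n);P=cloud(s);ok=~np.isnan(P[...,0])
  z=monitor.get_state()["tool_pos"][2]-.0731+.006
  m=ok&(np.hypot(P[...,0]-.491,P[...,1]-.1735)<.06)&(abs(P[...,2]-z)<.006)
  print(n,z,m.sum(), rect(P[m]) if m.sum()>10 else "", np.median(P[m][:,2]))
  save(s,"c1%s.png"%n,(170,120,320,300) if n=="scene" else (190,170,300,270),4)
```

```text
t 8.0 p [0.4907 0.1734 0.2022] tooly -27.64 tilt z [-0.001 -0.002 -1.   ] F [-1.1  0.5 -1.1] open 1.35 q [-0.33  0.71 -0.17  1.97  0.24  0.48 -1.15]
  move cm [0.02 0.01 5.22] turn rz 0.0011
top 0.13520427581053582 189 (array([477.3, 151.5]), array([32.2, 69. ]), 62.3) 0.133040783867774
scene 0.135253502702051 605 (array([487.8, 172.7]), array([79.9, 71.1]), 62.1) 0.13256179601637166
```

View pics/c1scene.png

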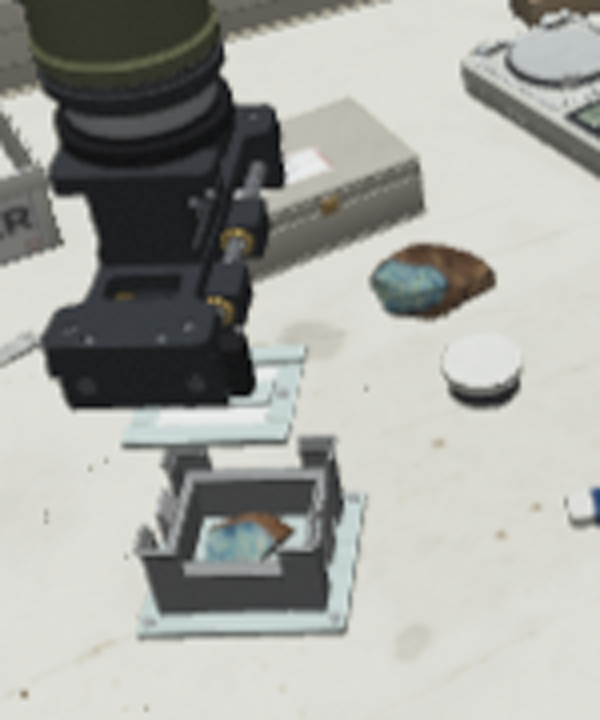

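The cover hangs level above the case, with its long side along the clip axis. Lowering to just above the guides and measuring again.

Request:
{"name": "carry_out", "arguments": {
  "motion": [0, 0, 2, 0, 0, 0, 0, 0, 2, 0, 0, 0, 0, 0, 1.3, 0, 0, 0, 0, 0, 0.7, 0, 0, 0, 0, 0, 0, 0, 0, 0, 0, 0, 0, 0, 0, 0]
}}

```text
clock: 8.85
tool_pos: [0.4916, 0.1739, 0.1431]
eef_rot: [0.856, 0.517, 0.0, 0.0]
contact_force: [-0.1, -0.2, -1.2]
opening: 0.155
```

Run:
```python
from fit import *
to(.4908,.1735,.127,-27.7)
z=monitor.get_state()["tool_pos"][2]-.073+.006
for n in("scene","top"):
  s=snapshot(n);P=cloud(s);ok=~np.isnan(P[...,0])
  m=ok&(np.hypot(P[...,0]-.491,P[...,1]-.1735)<.065)&(P[...,2]>z-.0055)&(P[...,2]<z+.003)
  q=P[m]; print(n,z.round(4),m.sum(), rect(q),np.median(q[:,2]).round(4),"fit",*[ (x[:2].round(4),np.degrees(x[2]).round(1),round(f,2)) for x,f in [fitrect(q,(.489,.173),-.483,.070,.080)]])
  m=ok&(np.hypot(P[...,0]-.491,P[...,1]-.1735)<.08)&(P[...,2]>.003)&(P[...,2]<.025)
  q=P[m];x,f=fitrect(q,(.4905,.1735),-.483,.099,.111);print("  plate",rect(q),x[:2].round(4),np.degrees(x[2]).round(1),round(f,2))
  m=ok&(np.hypot(P[...,0]-.491,P[...,1]-.1735)<.065)&(P[...,2]>.046)&(P[...,2]<.0615);print("  guides",m.sum(),rect(P[m]))
  save(s,"d_%s.png"%n,(190,190,290,300) if n=="scene" else (190,180,290,270),5)
```

```text
t 8.85 p [0.4916 0.1739 0.1431] tooly -27.72 tilt z [ 0.001  0.    -1.   ] F [-0.1 -0.2 -1.2] open 1.37 q [-0.35  0.82 -0.12  2.    0.27  0.34 -1.18]
  move cm [-0.07 -0.05  1.61] turn rz -0.0004
scene 0.0761 475 (array([488.5, 173.2]), array([79.2, 70.4]), 62.4) 0.0739 fit (array([0.4884, 0.1733]), np.float64(-27.0), np.float64(0.0))
  plate (array([490.1, 173.5]), array([111.7, 101.9]), 62.7) [0.49   0.1736] -27.3 0.01
  guides 186 (array([490.6, 174.1]), array([95.3, 84.5]), 62.4)
top 0.0761 150 (array([478. , 151.3]), array([30. , 69.6]), 61.5) 0.0744 fit (array([0.4876, 0.1689]), np.float64(-28.1), np.float64(0.0))
  plate (array([488.1, 149.6]), array([109.2, 156.1]), 85.7) [0.4871 0.1511] -96.7 22.77
  guides 51 (array([492.1, 143.9]), array([107.6,  59.6]), 6.5)
```

View pics/d_scene.png

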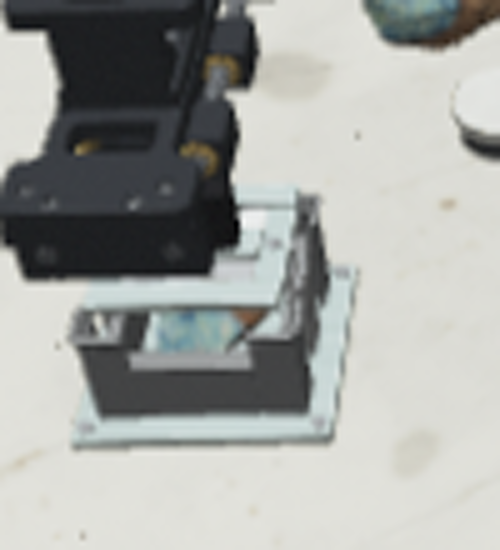

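Measured in one camera, the cover is about 1.5 mm short along tool y and 1.3 mm short along tool x relative to the case; its turn agrees. I correct that and go down between the guides.

Request:
{"name": "carry_out", "arguments": {
  "motion": [0.13, 0.15, 0, 0, 0, 0, 0, 0, 0.3, 0, 0, 0, 0, 0, 0.3, 0, 0, 0, 0, 0, 0.3, 0, 0, 0, 0, 0, 0.2, 0, 0, 0, 0, 0, 0.2, 0, 0, 0, 0, 0, 0, 0, 0, 0]
}}

```text
clock: 9.82
tool_pos: [0.4932, 0.1742, 0.1296]
eef_rot: [0.856, 0.517, -0.0, 0.0]
contact_force: [-0.3, 0.3, -0.8]
opening: 0.15
```

Run:
```python
from fit import *
to(.4935,.1744,.113,-27.7);print(monitor.get_state()["moment"])
```

```text
t 9.82 p [0.4932 0.1742 0.1296] tooly -27.73 tilt z [-0. -0. -1.] F [-0.3  0.3 -0.8] open 1.33 q [-0.36  0.84 -0.11  2.    0.28  0.31 -1.18]
  move cm [0.03 0.02 1.66] turn rz -0.0005
[-0.03630565 -0.04802101  0.02213907]
```

Request:
{"name": "carry_out", "arguments": {
  "motion": [0, 0, 0.2, 0, 0, 0, 0, 0, 0.2, 0, 0, 0, 0, 0, 0, 0, 0, 0],
  "grip_force": 60
}}

```text
clock: 10.2
tool_pos: [0.4931, 0.1742, 0.1255]
eef_rot: [0.856, 0.517, -0.0, 0.0]
contact_force: [1.0, 0.3, -0.5]
opening: 0.157
```

Request:
{"name": "carry_out", "arguments": {
  "motion": [0, 0, 0.15, 0, 0, 0, 0, 0, 0.15, 0, 0, 0, 0, 0, 0, 0, 0, 0]
}}

```text
clock: 10.58
tool_pos: [0.4935, 0.1742, 0.1229]
eef_rot: [0.856, 0.517, 0.0, 0.0]
contact_force: [-0.2, -0.1, 3.4]
opening: 0.148
```

Request:
{"name": "carry_out", "arguments": {
  "motion": [0, 0, 0.1, 0, 0, 0, 0, 0, 0.1, 0, 0, 0, 0, 0, 0, 0, 0, 0]
}}

```text
clock: 10.95
tool_pos: [0.4937, 0.1742, 0.1212]
eef_rot: [0.856, 0.517, 0.001, 0.0]
contact_force: [-0.2, -0.4, 7.0]
opening: 0.154
```

No sideways force, and the push is rising as the clips bend. Continuing.

Request:
{"name": "carry_out", "arguments": {
  "motion": [0, 0, 0.1, 0, 0, 0, 0, 0, 0.1, 0, 0, 0, 0, 0, 0, 0, 0, 0]
}}

```text
clock: 11.32
tool_pos: [0.4938, 0.1743, 0.1196]
eef_rot: [0.856, 0.517, 0.001, 0.0]
contact_force: [-1.2, -0.8, 9.6]
opening: 0.157
```

Request:
{"name": "carry_out", "arguments": {
  "motion": [0, 0, 0.1, 0, 0, 0, 0, 0, 0.1, 0, 0, 0, 0, 0, 0, 0, 0, 0]
}}

```text
clock: 11.7
tool_pos: [0.4938, 0.1743, 0.1178]
eef_rot: [0.856, 0.517, 0.001, 0.0]
contact_force: [-0.2, -0.6, -0.4]
opening: 0.152
```

Request:
{"name": "carry_out", "arguments": {
  "motion": [0, 0, 0.1, 0, 0, 0, 0, 0, 0.1, 0, 0, 0, 0, 0, 0, 0, 0, 0]
}}

```text
clock: 12.08
tool_pos: [0.4928, 0.1743, 0.1141]
eef_rot: [0.856, 0.517, -0.001, -0.0]
contact_force: [0.4, -0.1, -0.6]
opening: 0.159
```

Request:
{"name": "carry_out", "arguments": {
  "motion": [0, 0, 0.1, 0, 0, 0, 0, 0, 0.1, 0, 0, 0, 0, 0, 0, 0, 0, 0]
}}

```text
clock: 12.45
tool_pos: [0.4931, 0.1743, 0.113]
eef_rot: [0.856, 0.517, -0.0, -0.0]
contact_force: [-0.7, -0.5, 4.9]
opening: 0.15
```

Request:
{"name": "carry_out", "arguments": {
  "motion": [0, 0, 0.1, 0, 0, 0, 0, 0, 0.1, 0, 0, 0, 0, 0, 0, 0, 0, 0]
}}

```text
clock: 12.82
tool_pos: [0.493, 0.1744, 0.1129]
eef_rot: [0.856, 0.517, 0.0, 0.0]
contact_force: [-5.0, -1.0, 23.9]
opening: 0.151
```

Hard stop at TCP z 0.113, as expected for home, with 24 N. A little more push, then check.

Request:
{"name": "carry_out", "arguments": {
  "motion": [0, 0, 0.05, 0, 0, 0, 0, 0, 0, 0, 0, 0, 0, 0, 0, 0, 0, 0, 0, 0, 0, 0, 0, 0]
}}

```text
clock: 13.32
tool_pos: [0.493, 0.1743, 0.1129]
eef_rot: [0.856, 0.517, 0.001, 0.0]
contact_force: [-5.0, -1.2, 30.6]
opening: 0.158
```

Run:
```python
from fit import *
to(.4935,.1744,.113,-27.7)
s=snapshot("scene");P=cloud(s);ok=~np.isnan(P[...,0])
m=ok&(np.hypot(P[...,0]-.489,P[...,1]-.1735)<.03)&(P[...,2]>.03)&(P[...,2]<.055)
print(m.sum(),np.percentile(P[m][:,2],[10,50,90]).round(4))
for th in("opal_mid","jar_mid","rubber_mid"):
  for d in finder.masks_of(s,th)[:2]: print(th,round(d["p"],2),np.nanmedian(P[d["pixels"]],0).round(3))
save(s,"f.png",(190,190,310,300),5)
for i in range(6): snapshot("scene")
print(monitor.get_state()["contact_force"],monitor.get_state()["tool_pos"])
```

```text
t 13.32 p [0.493  0.1743 0.1129] tooly -27.71 tilt z [ 0.001 -0.    -1.   ] F [-5.  -1.2 30.6] open 1.39 q [-0.37  0.87 -0.1   2.01  0.28  0.27 -1.19]
  move cm [ 0.03  0.04 -0.01] turn rz -0.0002
142 [0.041  0.0441 0.0483]
opal_mid 0.93 [ 0.65  -0.003  0.025]
opal_mid 0.56 [0.551 0.    0.022]
jar_mid 0.76 [0.555 0.002 0.022]
jar_mid 0.69 [0.469 0.137 0.041]
rubber_mid 0.69 [0.461 0.173 0.018]
rubber_mid 0.6 [ 0.425 -0.015  0.01 ]
[-5.10151816 -1.75503973 29.85555671] [0.49299643 0.17434794 0.11292822]
```

View pics/f.png

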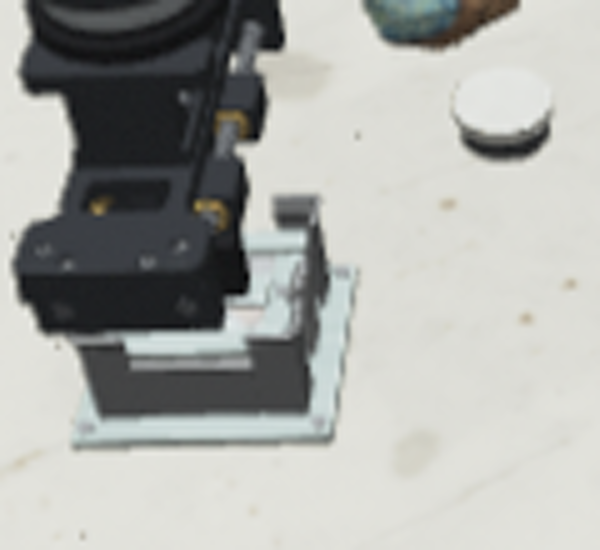

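Run:
```python
from fit import *
for n in("scene","top"):
  s=snapshot(n);P=cloud(s);d=P[...,:2]-[.4905,.1736];a=np.radians(-27.6)
  x=d@[np.cos(a),np.sin(a)];y=d@[-np.sin(a),np.cos(a)]
  for nm,m in(("x-",(abs(x+.031)<.004)&(abs(y)<.03)),("x+",(abs(x-.031)<.004)&(abs(y)<.03)),("y-",(abs(y+.031)<.004)&(abs(x)<.02)),("y+",(abs(y-.031)<.004)&(abs(x)<.02)),("clip-",(abs(y+.0385)<.004)&(abs(x)<.009)),("clip+",(abs(y-.0385)<.004)&(abs(x)<.009))):
    q=P[m&(P[...,2]<.07)][:,2]; print(n,nm,len(q),np.percentile(q,[10,50,90]).round(4) if len(q) else "")
```

```text
scene x- 115 [0.0386 0.0443 0.0457]
scene x+ 23 [-0.5969  0.0442  0.0463]
scene y- 51 [0.0407 0.0419 0.0436]
scene y+ 11 [-0.7641 -0.7562 -0.5976]
scene clip- 27 [0.0187 0.0457 0.0534]
scene clip+ 0 
top x- 9 [0.0388 0.0448 0.0466]
top x+ 9 [0.0434 0.0455 0.0506]
top y- 37 [0.04   0.043  0.0462]
top y+ 0 
top clip- 11 [0.0421 0.0505 0.0529]
top clip+ 0
```

```bash
python3 -c "
from h import *
print(monitor.get_state()['contact_force']); print(workorder.finish_job())"
```

```text
[-5.15403348 -0.36017203 30.29918685]
the job is handed in; nothing more can be done
None
```

I slid the aluminium cover with the black grip bar out of the holder, set it on the case with the opal inside, and pressed it home. I handed the job in with the arm still pressing it down at about 30 N with a 60 N grip. It took about 13.5 s of robot time.

**Snap:** the push climbed to 9.6 N in my readings, then dropped to zero. I only read the force between steps, so the 12–20 N peak itself was not seen.

**Seated:** the cover hit a hard stop with the TCP at z = 0.1129 m. That puts its underside within about 0.2 mm of the rim plane.

**Level:** the cameras read the frame's top at about 44–45 mm (46 expected; the cameras read about 1 mm low) at both x edges. The -y edge read 42–43 mm (43 expected).

**Not confirmed:** the gripper hid the +y clip, so I judged that side only from the level tool and the height at the stop. Sideways force stayed at about 5 N while pressing.

**Bystanders:** the opal, jar and eraser were still where they started, to within a few millimetres. The eraser's position came from the second-ranked match; the top-ranked one was on the case.

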